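# Shut down and clear a model-railway test track

## Task

The test track on the trader's table is still live, its controller toggle thrown to forward: first set the toggle to its centre off position, never letting it flick over into reverse, and touch nothing on the track before it is off. Then clear the track board: every wood offcut and broken foam corner goes into the tall plastic waste tub and every bogie (two-axle wheel truck) into the low cardboard stock box, including any that get knocked onto the table. Last, when all that is put away, set the grey wagon upright on the rails with all its wheels on them, leave the toggle at off, and leave the other things on the table where they are.

Things in the scene. Friction and masses are not known exactly. Their poses are not given: they have to be found in the camera images.
- toggle (a joint): Steel bat-handle toggle on the controller's top. Angle in rad about the controller's +y: +0.4 forward (leans to the controller's +x; so it starts), 0 off (upright), -0.4 reverse (leans to -x); end stops there. Spring detents pull it to the nearest of the three, tipping at about +-0.2; about 5 N at the tip moves it over. Off: within 0.12 of 0.
- toggle_tip (a point): Point on the toggle's axis, 62 mm from its hinge, in the middle of the lever's fat round end (22 mm diameter from 58 to 68 mm from the hinge, tapering to 14 mm at 30 mm; the end is at 72 mm). Its axes turn with the lever.
- controller: Grey speed controller box, fixed, 110 (x) x 80 (y) x 55 (z) mm, origin centre of underside. The toggle's hinge is at (0, 0, 55) mm, in the middle of its top; the lever swings in the box's x-z plane.
- board: Test track board, fixed: plywood 200 (x) x 380 (y) x 12 mm, cork bed 100 mm wide up to z = 17 mm along its middle, and two steel rails running along its y axis at x = +-25 mm, 5 mm wide, 4 mm proud of the cork: rail tops at z = 21 mm. Origin centre of the underside.
- stock_box: Low open cardboard box for bogies, fixed, outside 150 (x) x 180 (y) x 60 mm high, wall and floor 5 mm, lined with white paper, origin centre of underside. Swaps places with the waste tub from start to start.
- waste_tub: Taller open grey plastic tub with an outer rim for scrap, fixed, outside 150 (x) x 180 (y) x 85 mm high (rim flange 10 mm wider), wall and floor 5 mm, origin centre of underside.
- wagon: Grey low-sided open wagon, loose, 250 g: body 150 (x) x 60 (y) mm, walls 4 mm, sides from 19 to 49 mm above the wheels' underside; 164 mm long with buffers. Four stiff (not turning) wheels, 22 mm diameter, at x = +-50 mm, treads 16 to 29 mm either side of the centre line, to stand on both rails. Origin: centre, level with the wheels' underside; z up.
- offcut_1: Scrap: pale softwood offcut, a plain loose block 72 (x) x 44 (y) x 32 (z) mm, about 45 g, origin at its centre. Lies on the track board at the start; may be absent.
- offcut_2: Scrap: pale softwood offcut, a plain loose block 72 (x) x 38 (y) x 36 (z) mm, about 45 g, origin at its centre. Lies on the track board at the start; may be absent.
- foam_1: Scrap: broken rigid white foam packing corner, loose, L-shaped, 20 g: foot 66 (x) x 44 (y) x 18 mm high, over its -x end a stub (x from -33 to -3) x 44 mm, 40 mm high over all. Origin in the middle of the 66 x 44 x 40 mm envelope. On the track board at the start; may be absent.
- foam_2: Scrap: broken rigid white foam packing corner, loose, L-shaped, 20 g: foot 66 (x) x 44 (y) x 18 mm high, over its -x end a stub (x from -33 to -3) x 44 mm, 40 mm high over all. Origin in the middle of the 66 x 44 x 40 mm envelope. On the track board at the start; may be absent.
- bogie_1: Bogie, a two-axle wheel truck, loose, 120 g: dark steel frame on top, 78 (x) x 44 (y) x 12 mm over its two side bars, joined by a bar across the middle, over four stiff (not turning) bright 28 mm wheels at x = +-24 mm; 50 mm wide over the axle ends. Origin 15 mm above the wheels' underside and 15 mm below the frame's top. Lies on the track board at the start; may be absent.
- bogie_2: Bogie, a two-axle wheel truck, loose, 120 g: dark steel frame on top, 78 (x) x 44 (y) x 12 mm over its two side bars, joined by a bar across the middle, over four stiff (not turning) bright 28 mm wheels at x = +-24 mm; 50 mm wide over the axle ends. Origin 15 mm above the wheels' underside and 15 mm below the frame's top. Lies on the track board at the start; may be absent.
- tape_roll: Bystander, loose, to be left alone: roll of brown tape lying flat, 64 mm across, 22 mm high, right of the wagon. Origin at its underside (screwdriver: on it).
- screwdriver: Bystander, loose, to be left alone: screwdriver lying on the table between the robot and the tape roll. Origin at its underside (screwdriver: on it).
- oil_bottle: Bystander, loose, to be left alone: small amber oil bottle, 100 mm tall, behind the left boxes. Origin at its underside (screwdriver: on it).
- screw_jar: Bystander, loose, to be left alone: glass screw jar, 60 mm tall, far right. Origin at its underside (screwdriver: on it).
- mug: Bystander, loose, to be left alone: white mug, 90 mm tall, near right. Origin at its underside (screwdriver: on it).
- loco_shell: Bystander, loose, to be left alone: black locomotive shell, 150 x 50 x 70 mm, near left. Origin at its underside (screwdriver: on it).

How it is judged:
By the outcome, as a careful person would: the job done as asked, in the order asked, and still so for the second after the job is handed in, with the robot touching nothing.
Of offcut_1, offcut_2, foam_1, foam_2 only 3 to 4 are there at a start; the rules pass over those that are not, and their reading is None.
Of bogie_1, bogie_2 only 1 to 2 are there at a start; the rules pass over those that are not, and their reading is None.
At some moment in a run one of offcut_1, offcut_2, foam_1, foam_2, bogie_1, bogie_2 may be knocked a few centimetres aside while the robot is not near it.
Once in a run the grip may slacken for a moment while it holds something.
It also fails if it takes over 208 s, if anything falls off the work surface, if the arm or the gripper's body presses on something with over 40 N, if the wrist force passes 120 N, or if a joint passes its speed limit or range.

## Robot

A 7-joint arm with a two-finger parallel gripper is mounted at the origin on the work surface. World frame = base frame: x ahead of the robot, y to its left, z up, the work surface at z = 0. Lengths are in mm, angles in degrees, forces in N, time in s.
With the tool pointing down it reaches from about 425 to 800 mm from the base axis. Payload 8.3 kg.
Tool frame: the origin (TCP) lies at the very end of the fingers, on their centre line; the grasp point (between the pads) lies grasp_offset behind it (grasp_offset is the distance from the TCP to the grasp point, in mm); z points along the fingers, y is the direction in which the jaws open and shut (so a half turn about z gives the same grasp; the last joint's range is limited). The gripper opens to 85 mm and grips with 20 to 120 N. Pads are 22 mm wide; open, the fingers measure 114 mm over their backs; the gripper's body (76 mm by 85 mm) begins 54 mm behind the grasp point. The pads swing forward as they close: fully open they stand 13 mm farther back than shut.
Start: joints at [62.916, 21.967, 0.94, 78.501, -0.361, 79.538, -2.664], TCP at [249.05, -573.216, 231.279] pointing down, gripper open.
Joint ranges: [-169.22, 169.22], [-14.56, 117.87], [-87.37, 89.26], [10.42, 133.3], [-82.24, 262.24], [0.94, 117.77], [-172.7, 172.7]. Speed limits (degrees/s): [136.94, 136.94, 172.46, 172.46, 180, 180, 180].

## Interface

Orientations are given as a 3x3 rotation matrix whose columns are the frame's x, y, z axes.
In Python, from workcell import sense, capture, finish_job, grasp_offset gives the robot as it stands. The module is installed in compiled form; this text tells all that it offers.
- The arm moves only by the tool apply_moves, never from a script. Its argument "targets" is a list of rows, each a list of 5 numbers: the finger opening in mm, from 0 to 85.4, then the shift along the world's x, y, z in mm, then the turn about the world's z in degrees. A call has 1 to 8 rows; each row is the pose to reach, as a shift and turn from the pose commanded when the call began; what a row does not reach only later rows make up. A row lasts 1/10 s, in which the tool goes at most 50 mm and 8.59 degrees, less where a joint would pass 70% of its speed; a pose out of reach is approached as far as the arm can. A call with a gripper value outside its range is refused whole. The fingers move at their own pace and stop on an object; the grip force is fixed at half the most. Time passes only in rows, so rows that repeat a pose let the fingers close. It gives the time, the measured TCP pose, the force and the opening at its end, in the units of the state.
- sense(): the state, without advancing time (a new reading comes with each control period).
- capture(name): name is "side" or "top" or "wrist"; returns a dict with "img" (420x560x3 uint8, blue, green, red), "range_z" (420x560 float32, mm along the optical axis (not along the pixel's ray), 0 where there is no reading), "K" (3x3 intrinsics, pixels), "k1" (the pictures are not rectified: a ray, as slopes to the right and down, at radius r is drawn at 1 + k1 r^2 times it, then the intrinsics apply), "R" (3x3) and "t" (3): a world point X has camera coordinates R X + t; the wrist camera has in their place "hand_eye" (4x4, takes a point from camera to tool coordinates, whose origin is the TCP and whose axes are the flange's). Camera axes: x right, y down, z forward; pixel columns grow to the right and rows downward; lengths in mm; the calibration is good to about 2 mm. A picture is of the moment at which its call begins: read the wrist's pose just before it.
- finish_job(): hands the job in, once; it reports no verdict.
The state is a dict: "t": time; "joint_positions": joint angles; "joint_vel": joint speeds; "tau": joint torques, N m; "ee_pos": TCP position; "ee_rot": TCP orientation; "force": force on the tool from outside, world axes, zero at the start; "moment": the same for the moment, N m; "grip_width": opening from 0.0 (shut) to 1.0 (fully open).
Only numpy, scipy, OpenCV 4.12 (cv2) and the standard library are available. Lean on these libraries where they do the work, as an engineer would, in place of code of your own. Each camera call takes 0.05 s, during which the arm holds its last target. There are 200 camera calls.

## Working session

There is one attempt and no reset: what is moved stays moved. The work goes in short steps, Python scripts to look and compute and a tool call to move; the robot and the scene stay as the last step left them, time stands still between calls to the robot, and variables do not carry over. Pictures are saved under pics/ and viewed, about 12 in all and at most 16, crops included, and the job is handed in when it is done.

Besides the shell and the picture viewer there is one more tool, called after "Emit:" in YAML: its name, and indented under it one key for each argument. apply_moves: Moves the arm, as the interface text tells. Its arguments: {"type":"object","properties":{"targets":{"type":"array"}},"required":["targets"]}

```bash
mkdir -p pics; cat > h.py <<'E'
import numpy as np, cv2
from workcell import sense, capture, finish_job, grasp_offset
def cam(name):
    s=sense(); c=capture(name)
    if 'hand_eye' in c:
        H=np.array(c['hand_eye']); Rt=np.array(s['ee_rot']); 
        c['Rw']=Rt@H[:3,:3]; c['o']=Rt@H[:3,3]+np.array(s['ee_pos'])
    else:
        R=np.array(c['R']); c['Rw']=R.T; c['o']=-R.T@np.array(c['t'])
    c['K']=np.array(c['K']); return c
def rays(c,uv):
    uv=np.asarray(uv,float).reshape(-1,1,2)
    n=cv2.undistortPoints(uv,c['K'],np.array([c['k1'],0,0,0,0.]))[:,0]
    return np.c_[n,np.ones(len(n))]
def onplane(c,uv,z):
    d=rays(c,uv)@c['Rw'].T
    return c['o']+d*((z-c['o'][2])/d[:,2])[:,None]
def cloud(c):
    v,u=np.mgrid[0:420,0:560]
    r=rays(c,np.c_[u.ravel(),v.ravel()])*c['range_z'].reshape(-1,1)
    P=(r@c['Rw'].T+c['o']).reshape(420,560,3); P[c['range_z']==0]=np.nan
    return P
E
python3 - <<'E'
from h import *
s=sense(); print(s['ee_pos'],np.round(s['ee_rot'],3),s['grip_width'],grasp_offset)
for n in('top','side'):
    c=cam(n); cv2.imwrite(f'pics/{n}0.png',c['img']); np.savez(f'{n}0.npz',**{k:c[k] for k in c}); print(n,c['o'],c['k1'],c['K'][0,0]); P=cloud(c); print(np.nanmin(P,(0,1)),np.nanmax(P,(0,1)))
c=cam('wrist');print(c['hand_eye'])
E
```

```text
[ 248.85698742 -572.7818992   230.26981209] [[ 0.917  0.398 -0.001]
 [ 0.398 -0.917  0.002]
 [-0.    -0.002 -1.   ]] 0.9998462661095086 18.700000000000003
top [ 367.26400509  -26.98224301 1401.93691366] -0.08822404839154495 518.0326195088176
[  -35.55818673 -1273.13344473  -774.03456036] [1655.53566249 1291.68379567  673.66731247]
side [ 509.6945357  -797.74400088  830.79095016] -0.029849505896007506 438.89542702079945
[-1257.78844243  -615.89218776  -769.79081099] [1870.83180935 2207.89090289  616.73595383]
[[ 7.58781448e-04 -9.53761452e-01 -3.00563667e-01  7.72872246e+01]
 [ 9.99999684e-01  6.52606140e-04  4.53649740e-04  1.07672954e+00]
 [-2.36523940e-04 -3.00563916e-01  9.53761646e-01 -1.42854551e+02]
 [ 0.00000000e+00  0.00000000e+00  0.00000000e+00  1.00000000e+00]]
```

View pics/top0.png

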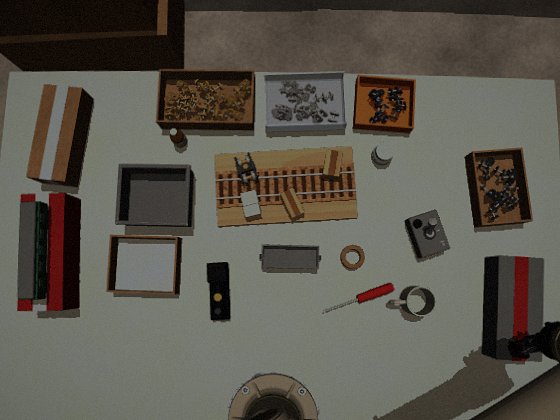

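View pics/side0.png

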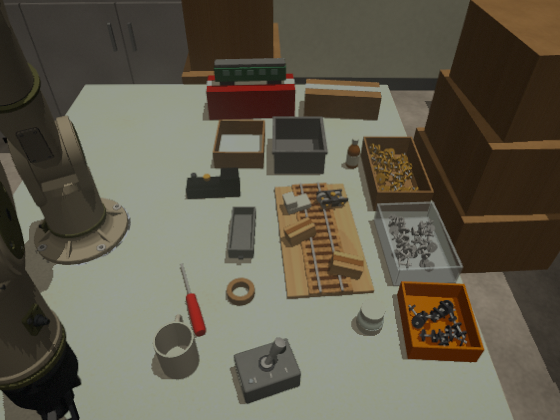

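```bash
cat > m.py <<'E'
from h import *
def load(n):
    d=np.load(n,allow_pickle=True); return {k:d[k] for k in d}
if __name__=='__main__':
    c=load('top0.npz');P=cloud(c);Z=P[...,2]
    def blob(name,u0,u1,v0,v1,zlo,zhi=400):
        m=np.zeros(Z.shape,np.uint8); m[v0:v1,u0:u1]=((Z>zlo)&(Z<zhi))[v0:v1,u0:u1]
        n,l,s,_=cv2.connectedComponentsWithStats(m)
        for i in range(1,n):
            if s[i,4]<15: continue
            q=P[l==i]; r=cv2.minAreaRect(q[:,:2].astype(np.float32))
            print(name,'n',s[i,4],'c',np.round(r[0]),'size',np.round(r[1]),'ang',round(r[2],1),'z50/98',np.round(np.percentile(q[:,2],[50,98])))
    blob('board',205,365,140,232,6)
    blob('items',205,365,140,232,29)
    blob('ctrl',400,455,200,265,40,62)
    blob('toggle',400,455,200,265,85)
    blob('tub',112,200,160,232,70)
    blob('box',100,190,230,300,48)
    blob('wagon',255,325,240,276,15); blob('tape',338,368,242,272,10)
    print('table',np.nanmedian(Z[300:330,150:190]))
    img=cv2.resize(c['img'][140:285,205:455],None,fx=3.2,fy=3.2,interpolation=cv2.INTER_CUBIC); cv2.imwrite('pics/topcrop.png',np.clip(img*1.6,0,255).astype(np.uint8))
E
python3 m.py
```

```text
board n 9930 c [619. -20.] size [203. 384.] ang 4.5 z50/98 [16. 56.]
items n 473 c [ 673. -147.] size [45. 78.] ang 81.5 z50/98 [49. 58.]
items n 393 c [659.  86.] size [79. 50.] ang 21.2 z50/98 [44. 54.]
items n 394 c [565. -40.] size [72. 38.] ang 25.9 z50/98 [53. 61.]
items n 417 c [563.  71.] size [71. 45.] ang 14.6 z50/98 [43. 59.]
ctrl n 1187 c [ 490. -401.] size [112.  83.] ang 19.3 z50/98 [54. 60.]
toggle n 89 c [ 511. -392.] size [21. 27.] ang 82.7 z50/98 [115. 124.]
tub n 1210 c [577. 322.] size [162. 193.] ang 0.0 z50/98 [84. 90.]
box n 628 c [396. 348.] size [183. 150.] ang 89.5 z50/98 [59. 65.]
wagon n 1366 c [424. -37.] size [162.  63.] ang 89.7 z50/98 [24. 52.]
tape n 292 c [ 428. -203.] size [62. 62.] ang 48.0 z50/98 [22. 27.]
table -0.5610404896242471
```

View pics/topcrop.png

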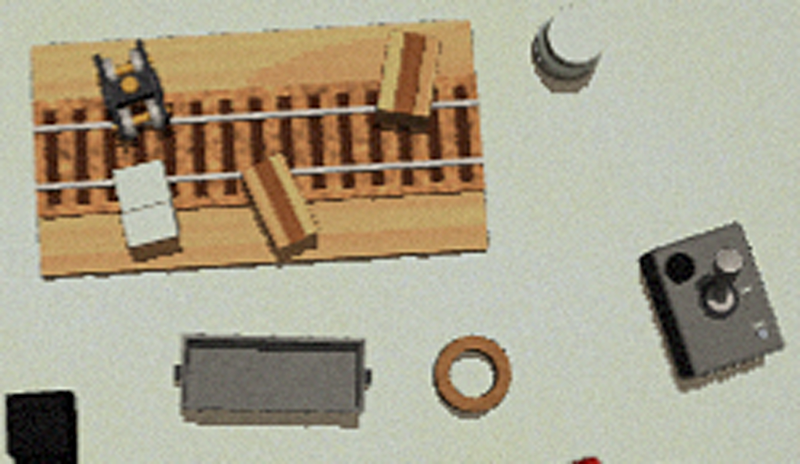

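Four loose things on the board: a bogie (crop 130,90), foam (147,207) and two offcuts (408,75) and (280,205). The wagon stands upright on the table (275,378) and the toggle leans up and right (728,262).

Emit:
apply_moves:
  targets:
    - [85,241,172,0,60]
    - [85,241,172,0,60]
    - [85,241,172,0,60]
    - [85,241,172,0,60]
    - [85,241,172,0,60]
    - [85,241,172,0,60]
    - [85,241,172,0,60]
    - [85,241,172,0,60]

```text
t: 0.95
ee_pos: [491.2, -399.6, 230.7]
ee_rot: [[0.108, 0.994, -0.001], [0.994, -0.108, 0.001], [0.001, -0.001, -1.0]]
force: [-0.5, -1.6, -0.4]
grip_width: 0.997
```

Emit:
apply_moves:
  targets:
    - [85,0,0,0,26]
    - [85,0,0,0,26]
    - [85,0,0,0,26]
    - [85,0,0,0,26]
    - [85,0,0,0,26]

```text
t: 1.45
ee_pos: [488.9, -402.4, 231.1]
ee_rot: [[-0.325, 0.946, -0.001], [0.946, 0.325, -0.0], [0.0, -0.001, -1.0]]
force: [-0.3, -0.1, -0.0]
grip_width: 0.992
```

```bash
python3 - <<'E'
from h import *
s=sense(); print(s['t'],s['ee_pos'],np.round(s['ee_rot'],3))
c=cam('wrist'); cv2.imwrite('pics/w1.png',np.clip(c['img']*1.4,0,255).astype(np.uint8)); P=cloud(c);Z=P[...,2]
for lo,hi in((45,62),(100,140)):
    m=(Z>lo)&(Z<hi); n,l,st,_=cv2.connectedComponentsWithStats(m.astype(np.uint8))
    for i in range(1,n):
        if st[i,4]>300:
            q=P[l==i]; r=cv2.minAreaRect(q[:,:2].astype(np.float32)); print(lo,st[i],np.round(r[0]),np.round(r[1]),r[2],np.median(q[:,2]))
E
```

```text
1.45 [ 488.91939157 -402.36956717  231.11222382] [[-0.325  0.946 -0.001]
 [ 0.946  0.325 -0.   ]
 [ 0.    -0.001 -1.   ]]
45 [ 487    0   73   50 2241] [ 674. -148.] [45. 74.] 81.28533935546875 49.79522640669802
45 [ 94  69  39  69 689] [ 298. -374.] [34. 68.] 14.262918472290039 54.12209686311729
45 [142  70  27  70 367] [ 341. -364.] [24. 71.] 13.224159240722656 53.84984624660501
45 [ 469  129   52   46 1824] [ 708. -286.] [50. 49.] 55.34746170043945 60.18670096604296
45 [501 138  59 119 977] [ 795. -329.] [ 75. 155.] 34.58208084106445 49.91042069586871
45 [ 228  148  100   70 5920] [ 491. -402.] [110.  80.] 18.875473022460938 55.298703484546365
45 [   0  217  156   63 1404] [ 278. -560.] [  3. 205.] 87.09052276611328 53.699462766128335
45 [ 245  287  124   60 1356] [ 569. -550.] [173.  79.] 36.863037109375 58.14776253198926
100 [287 186  30  26 558] [ 513. -394.] [27. 21.] 10.475542068481445 118.50532516854622
100 [   0  254  137   90 4111] [ 301. -620.] [119. 154.] 87.2674331665039 100.54953631110732
```

View pics/w1.png

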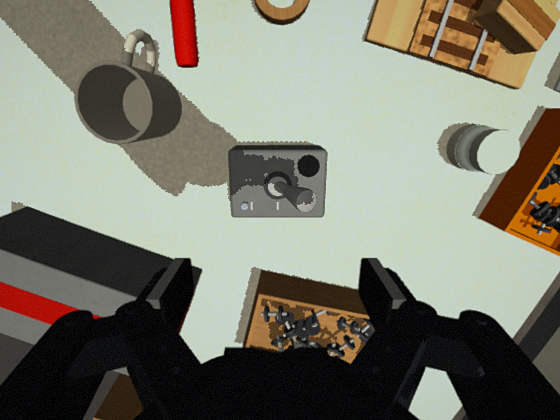

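The controller sits at about (278,182) px, measured (491,-402) with yaw 18.9°, and the jaws are already in line with it. The lever leans to (303,200). I'll straddle it and close evenly about the hinge, so the other finger blocks reverse.

Emit:
apply_moves:
  targets:
    - [85,2,0,-50,0]
    - [85,2,0,-100,0]
    - [85,2,0,-125,0]
    - [85,2,0,-146,0]
    - [85,2,0,-146,0]
    - [85,2,0,-146,0]

```text
t: 2.1
ee_pos: [492.0, -401.5, 85.8]
ee_rot: [[-0.331, 0.944, -0.0], [0.944, 0.331, -0.0], [0.0, -0.0, -1.0]]
force: [1.3, -1.0, 0.3]
grip_width: 0.994
```

Emit:
apply_moves:
  targets:
    - [70,0,0,0,0]
    - [60,0,0,0,0]
    - [50,0,0,0,0]
    - [42,0,0,0,0]
    - [36,0,0,0,0]
    - [30,0,0,0,0]
    - [27,0,0,0,0]
    - [27,0,0,0,0]

```text
t: 2.9
ee_pos: [508.4, -396.8, 94.6]
ee_rot: [[-0.343, 0.939, 0.028], [0.939, 0.343, -0.004], [-0.014, 0.025, -1.0]]
force: [31.4, 10.1, 15.8]
grip_width: 0.326
```

```bash
python3 - <<'E'
from h import *
c=cam('side'); a=cv2.resize(c['img'][300:420,190:340],None,fx=3,fy=3,interpolation=cv2.INTER_CUBIC)
c=cam('top'); b=cv2.resize(c['img'][180:280,380:480],None,fx=3.4,fy=3.6)
w=cam('wrist')['img']
cv2.imwrite('pics/p1.png',np.clip(np.hstack([a,cv2.resize(w[140:400,150:410],(340,360))])*1.8,0,255).astype(np.uint8))
s=sense();print(s['force'],s['ee_pos'],s['grip_width'])
E
```

```text
[31.45919459  9.49967453 15.6411712 ] [ 508.35198473 -396.74639115   94.61060206] 0.31747481011502876
```

View pics/p1.png

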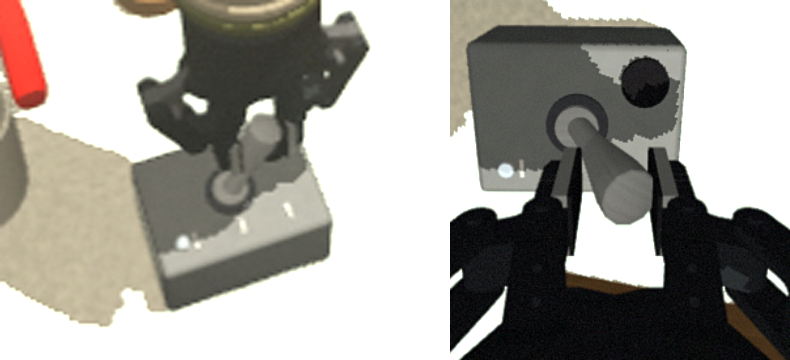

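The right picture shows the lever still forward: the tall pads clamped it at a slant, with one pad on the fat end (628,195) and the other on the stem (575,150). I'll open, go higher, and close to 44 mm only, so it cannot clamp.

Emit:
apply_moves:
  targets:
    - [85,0,0,0,0]
    - [85,0,0,0,0]
    - [85,0,0,0,0]
    - [85,0,0,0,0]
    - [85,0,0,6,0]
    - [85,0,0,12,0]
    - [85,0,0,14,0]
    - [85,0,0,14,0]

```text
t: 3.85
ee_pos: [492.2, -401.6, 100.0]
ee_rot: [[-0.333, 0.943, 0.001], [0.943, 0.333, -0.001], [-0.001, 0.0, -1.0]]
force: [-0.6, 0.1, 0.1]
grip_width: 0.996
```

Emit:
apply_moves:
  targets:
    - [75,0,0,0,0]
    - [68,0,0,0,0]
    - [62,0,0,0,0]
    - [57,0,0,0,0]
    - [52,0,0,0,0]
    - [48,0,0,0,0]
    - [44,0,0,0,0]
    - [44,0,0,0,0]

```text
t: 4.65
ee_pos: [501.7, -397.7, 103.4]
ee_rot: [[-0.34, 0.94, 0.016], [0.94, 0.34, -0.001], [-0.006, 0.015, -1.0]]
force: [20.6, 5.8, 7.8]
grip_width: 0.521
```

```bash
python3 - <<'E'
from h import *
s=sense();print(s['force'],s['moment'],s['ee_pos'],s['grip_width'])
c=cam('wrist'); w=c['img']; P=cloud(c)
cv2.imwrite('pics/p2.png',np.clip(cv2.resize(w[120:320,190:410],None,fx=3,fy=3,interpolation=cv2.INTER_CUBIC)*2.0,0,255).astype(np.uint8))
loc=P-np.array([491,-402,0]); a=np.radians(18.9); lx=loc@[np.cos(a),np.sin(a),0]; ly=loc@[-np.sin(a),np.cos(a),0]
for v in range(160,300,8):
    print(v,[(u,int(lx[v,u]),int(ly[v,u]),int(P[v,u,2])) for u in range(230,350,14) if np.isfinite(lx[v,u]) and P[v,u,2]>62])
E
```

```text
[20.5906239   5.77254778  7.80207578] [ 1.31961581 -4.54863226 -0.08259644] [ 501.65481884 -397.68964063  103.38884439] 0.5207278919408072
160 []
168 []
176 []
184 []
192 []
200 []
208 []
216 []
224 [(258, 0, 5, 63)]
232 [(258, 0, 2, 70), (272, 10, 6, 78)]
240 [(258, 0, -2, 71), (272, 9, 6, 91), (286, 17, 9, 96)]
248 [(230, -11, 9, 109), (272, 9, 5, 99), (286, 17, 9, 108), (300, 24, 10, 109), (328, 38, 10, 110)]
256 [(230, -10, 10, 119), (272, 9, 3, 104), (286, 16, 8, 115), (300, 23, 10, 118), (328, 37, 11, 119)]
264 [(230, -10, 6, 120), (272, 10, -1, 104), (286, 16, 6, 119), (300, 23, 6, 119), (314, 30, 6, 118), (328, 35, 10, 126), (342, 44, 6, 119)]
272 [(230, -10, 2, 120), (286, 16, 3, 122), (300, 23, 3, 122), (314, 31, 1, 117), (328, 34, 10, 133), (342, 42, 6, 127)]
280 [(230, -10, -1, 121), (286, 16, 0, 122), (300, 23, 0, 122), (314, 31, -3, 117), (328, 33, 9, 138), (342, 39, 10, 140)]
288 [(230, -10, -4, 124), (286, 17, -5, 121), (300, 24, -6, 120), (328, 33, 7, 140), (342, 37, 11, 147)]
296 [(230, -10, -8, 124), (328, 33, 4, 142), (342, 35, 12, 154)]
```

View pics/p2.png

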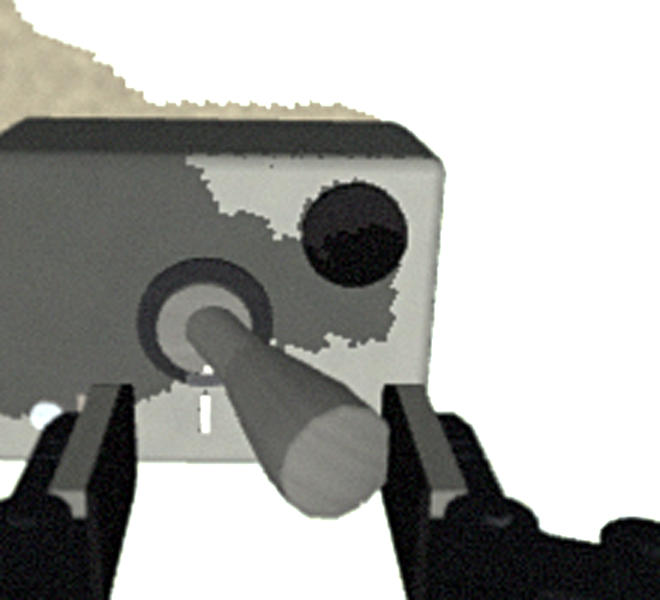

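The picture shows the right pad (400,430) bearing on the fat end (335,460) and the lever not moving under about 21 N. I'll close further, keeping the left pad near as a stop against reverse.

Emit:
apply_moves:
  targets:
    - [40,0,0,0,0]
    - [36,0,0,0,0]
    - [33,0,0,0,0]
    - [33,0,0,0,0]
    - [33,0,0,0,0]
    - [33,0,0,0,0]

```text
t: 5.3
ee_pos: [505.3, -396.4, 105.3]
ee_rot: [[-0.342, 0.939, 0.022], [0.94, 0.343, -0.001], [-0.009, 0.02, -1.0]]
force: [28.1, 7.6, 12.3]
grip_width: 0.387
```

```bash
cat > tog.py <<'E'
from h import *
s=sense();print(s['t'],np.round(s['force'],1),np.round(s['moment'],2),s['ee_pos'],s['grip_width']*85.4)
c=cam('top'); P=cloud(c); loc=P-np.array([491,-402,0]); a=np.radians(18.9); lx=loc@[np.cos(a),np.sin(a),0]; ly=loc@[-np.sin(a),np.cos(a),0]
c=cam('wrist'); P=cloud(c); loc=P-np.array([491,-402,0]); lx=loc@[np.cos(a),np.sin(a),0]; ly=loc@[-np.sin(a),np.cos(a),0]
m=(np.abs(ly)<6)&(P[...,2]>62)&(P[...,2]<130)&(np.abs(lx)<60)&(c['img'].mean(2)>45)
for z in range(65,130,8):
    k=m&(abs(P[...,2]-z)<4)
    if k.sum()>3: print(z,k.sum(),np.round(np.percentile(lx[k],[2,50,98])))
E
python3 tog.py
```

```text
5.3 [28.1  7.6 12.3] [ 1.83 -6.12  0.  ] [ 505.32062008 -396.44345589  105.33586297] 33.086797968581465
65 59 [-4. -1.  8.]
73 81 [-0.  2.  8.]
81 72 [2. 5. 8.]
89 21 [5. 6. 8.]
97 25 [6. 8. 9.]
105 44 [-1.  9. 11.]
113 88 [ 4. 12. 32.]
121 766 [13. 22. 31.]
129 5 [-15. -15. -15.]
```

Emit:
apply_moves:
  targets:
    - [33,0,0,0,0]
    - [33,0,0,0,0]
    - [33,0,0,0,0]
    - [33,0,0,0,0]
    - [33,0,0,0,0]
    - [33,0,0,0,0]
    - [33,0,0,0,0]
    - [33,0,0,0,0]

```text
t: 6.2
ee_pos: [505.3, -396.5, 105.3]
ee_rot: [[-0.342, 0.939, 0.022], [0.94, 0.342, -0.001], [-0.009, 0.02, -1.0]]
force: [27.3, 8.6, 11.6]
grip_width: 0.39
```

Emit:
apply_moves:
  targets:
    - [33,0,0,2,0]
    - [33,0,0,4,0]
    - [33,0,0,6,0]
    - [33,0,0,8,0]
    - [33,0,0,8,0]
    - [33,0,0,8,0]

```text
t: 6.8
ee_pos: [501.9, -396.3, 108.3]
ee_rot: [[-0.341, 0.94, 0.015], [0.94, 0.341, 0.002], [-0.003, 0.015, -1.0]]
force: [29.3, 2.9, -10.6]
grip_width: 0.389
```

```bash
python3 tog.py
```

```text
6.8 [ 29.3   2.9 -10.6] [ 0.54 -6.24 -0.13] [ 501.91173247 -396.34309792  108.27573517] 33.221439630128835
65 53 [-4. -1.  7.]
73 56 [-1.  1.  5.]
81 55 [1. 3. 6.]
89 4 [3. 4. 6.]
97 4 [4. 5. 5.]
105 13 [-4.  6.  9.]
113 36 [-4.  8. 16.]
121 758 [10. 19. 29.]
```

Emit:
apply_moves:
  targets:
    - [30,0,0,0,0]
    - [27,0,0,0,0]
    - [25,0,0,0,0]
    - [25,0,0,0,0]
    - [25,0,0,0,0]
    - [25,0,0,0,0]

```text
t: 7.5
ee_pos: [491.1, -401.8, 107.0]
ee_rot: [[-0.332, 0.943, -0.001], [0.943, 0.332, 0.0], [0.0, -0.001, -1.0]]
force: [-0.2, 0.5, 0.1]
grip_width: 0.29
```

```bash
python3 tog.py
```

```text
7.5 [-0.2  0.5  0.1] [-0.02  0.08 -0.02] [ 491.11017502 -401.76778642  106.95632093] 24.7906760935688
65 5 [-6. -3.  5.]
73 4 [-6. -5. -2.]
81 5 [-5. -2.  6.]
97 4 [-6.  8.  8.]
105 4 [-8. -8.  8.]
113 16 [-25.  -9.  11.]
121 458 [-10.   1.  11.]
129 425 [-6.  1.  7.]
```

The lever end now spans -10 to +11 mm about the hinge and there is no load, so the toggle is off. Opening evenly and lifting.

Emit:
apply_moves:
  targets:
    - [35,0,0,0,0]
    - [50,0,0,0,0]
    - [65,0,0,0,0]
    - [75,0,0,0,0]
    - [75,0,0,20,0]
    - [75,0,0,60,0]
    - [75,0,0,110,0]
    - [75,0,0,150,0]

```text
t: 8.4
ee_pos: [492.2, -401.2, 260.1]
ee_rot: [[-0.334, 0.943, 0.001], [0.943, 0.334, -0.001], [-0.001, 0.001, -1.0]]
force: [0.0, -0.2, -0.3]
grip_width: 0.88
```

```bash
python3 tog.py
```

```text
8.4 [ 0.  -0.2 -0.3] [-0.05 -0.08 -0.03] [ 492.23031958 -401.20343987  260.14653998] 75.12425900102244
65 5 [-8.  3.  6.]
121 111 [-10.   2.  11.]
129 114 [-6.  1.  7.]
```

Emit:
apply_moves:
  targets:
    - [85,165,235,0,62]
    - [85,165,235,0,62]
    - [85,165,235,0,62]
    - [85,165,235,0,62]
    - [85,165,235,0,62]
    - [85,165,235,0,62]
    - [85,165,235,0,62]
    - [85,165,235,0,62]

```text
t: 9.3
ee_pos: [657.7, -163.7, 256.3]
ee_rot: [[-0.99, 0.139, -0.001], [0.139, 0.99, 0.001], [0.001, 0.001, -1.0]]
force: [-0.9, -1.5, 0.2]
grip_width: 0.995
```

```bash
cat > items.py <<'E'
from h import *
import sys
def items(c,zlo=29,show=True):
    P=cloud(c);x,y,Z=P[...,0],P[...,1],P[...,2]
    a=np.radians(4.5); bx=(x-619)*np.cos(a)+(y+20)*np.sin(a); by=-(x-619)*np.sin(a)+(y+20)*np.cos(a)
    m=(Z>zlo)&(Z<80)&(abs(bx)<115)&(abs(by)<205)
    n,l,st,_=cv2.connectedComponentsWithStats(cv2.morphologyEx(m.astype(np.uint8),cv2.MORPH_OPEN,np.ones((3,3))))
    for i in range(1,n):
        if st[i,4]<60: continue
        q=P[l==i]; top=q[q[:,2]>np.percentile(q[:,2],50)-4]
        r=cv2.minAreaRect(top[:,:2].astype(np.float32))
        (w,h),ang=r[1],r[2]
        if w<h: ang-=90
        print(i,st[i,:2]+st[i,2:4]//2,st[i,4],'c',np.round(r[0]),'LxW',round(max(w,h)),round(min(w,h)),'long axis',round(ang,1),'z5/50/95',np.round(np.percentile(q[:,2],[5,50,95])),'col',np.round(c['img'][l==i].mean(0)))
if __name__=='__main__':
    s=sense();print(s['t'],np.round(s['ee_pos'],1),'j7',np.round(s['joint_positions'][6]),'jaw',np.degrees(np.arctan2(s['ee_rot'][1][1],s['ee_rot'][0][1])).round(1), 'grip',round(s['grip_width']*85.4,1),'F',np.round(s['force'],1))
    for n in sys.argv[1:]:
        c=cam(n); print(n); items(c)
        cv2.imwrite(f"pics/{n}_{s['t']:.2f}.png",np.clip(c['img']*1.6,0,255).astype(np.uint8))
E
python3 items.py wrist top; ls pics
```

```text
9.3 [ 657.7 -163.7  256.3] j7 83.0 jaw 82.0 grip 85.0 F [-0.9 -1.5  0.2]
wrist
1 [462  70] 2710 c [563.  70.] LxW 70 46 long axis 15.4 z5/50/95 [34. 41. 57.] col [121. 136. 130.]
2 [371  87] 2608 c [566. -42.] LxW 72 38 long axis 26.9 z5/50/95 [38. 53. 58.] col [ 52.  94. 124.]
3 [470 151] 2219 c [659.  83.] LxW 77 47 long axis 19.5 z5/50/95 [32. 45. 52.] col [51. 60. 64.]
4 [292 187] 2138 c [ 674. -147.] LxW 72 44 long axis -9.2 z5/50/95 [38. 50. 56.] col [ 56.  99. 130.]
top
1 [332 164] 460 c [ 674. -146.] LxW 73 44 long axis -8.8 z5/50/95 [41. 49. 57.] col [ 46.  76. 102.]
2 [246 169] 364 c [656.  85.] LxW 70 48 long axis 20.1 z5/50/95 [35. 45. 53.] col [47. 56. 62.]
3 [292 203] 385 c [565. -40.] LxW 72 38 long axis 26.2 z5/50/95 [46. 53. 60.] col [ 49.  81. 110.]
4 [250 203] 408 c [563.  71.] LxW 68 44 long axis 14.6 z5/50/95 [34. 43. 58.] col [119. 128. 126.]
p1.png
p2.png
side0.png
top0.png
top_9.30.png
topcrop.png
w1.png
wrist_9.30.png
```

Emit:
apply_moves:
  targets:
    - [85,17,19,-50,-1]
    - [85,17,19,-100,-1]
    - [85,17,19,-150,-1]
    - [85,17,19,-195,-1]
    - [85,17,19,-220,-1]
    - [85,17,19,-235,-1]
    - [85,17,19,-235,-1]
    - [85,17,19,-235,-1]

```text
t: 10.2
ee_pos: [675.0, -147.5, 23.9]
ee_rot: [[-0.986, 0.166, 0.002], [0.166, 0.986, -0.0], [-0.002, 0.0, -1.0]]
force: [-0.9, 0.1, 0.5]
grip_width: 0.998
```

Emit:
apply_moves:
  targets:
    - [30,0,0,0,0]
    - [30,0,0,0,0]
    - [30,0,0,0,0]
    - [30,0,0,0,0]
    - [30,0,0,0,0]
    - [30,0,0,0,0]
    - [30,0,0,30,0]
    - [30,0,0,60,0]

```text
t: 11.0
ee_pos: [673.1, -147.1, 81.9]
ee_rot: [[-0.986, 0.165, -0.003], [0.165, 0.986, 0.001], [0.003, 0.0, -1.0]]
force: [0.8, 0.4, 0.2]
grip_width: 0.507
```

Emit:
apply_moves:
  targets:
    - [30,0,0,50,0]
    - [30,0,0,100,0]
    - [30,-97,497,110,9]
    - [30,-97,497,110,9]
    - [30,-97,497,110,9]
    - [30,-97,497,110,9]
    - [30,-97,497,110,9]
    - [30,-97,497,110,9]

```text
t: 11.8
ee_pos: [615.8, 148.8, 188.4]
ee_rot: [[-1.0, 0.009, 0.0], [0.009, 1.0, -0.0], [-0.0, -0.0, -1.0]]
force: [0.6, -0.2, -0.8]
grip_width: 0.506
```

Emit:
apply_moves:
  targets:
    - [30,-16,220,0,0]
    - [30,-16,220,0,0]
    - [30,-16,220,0,0]
    - [30,-16,220,0,0]
    - [30,-16,220,0,0]
    - [30,-16,220,0,0]

```text
t: 12.4
ee_pos: [597.4, 372.6, 187.7]
ee_rot: [[-1.0, 0.002, -0.002], [0.002, 1.0, 0.002], [0.002, 0.002, -1.0]]
force: [-0.1, -0.4, -0.4]
grip_width: 0.501
```

```bash
python3 items.py
```

```text
12.4 [597.4 372.6 187.7] j7 42.0 jaw 89.9 grip 42.8 F [-0.1 -0.4 -0.4]
```

Emit:
apply_moves:
  targets:
    - [30,-20,-22,-40,0]
    - [30,-20,-22,-90,0]
    - [30,-20,-22,-135,0]
    - [30,-20,-22,-140,0]
    - [60,-20,-22,-140,0]
    - [60,-20,-22,-140,0]
    - [60,-20,-22,-140,0]
    - [60,-20,-22,-110,0]

```text
t: 13.2
ee_pos: [579.6, 344.1, 76.8]
ee_rot: [[-1.0, 0.009, -0.003], [0.009, 1.0, -0.002], [0.003, -0.002, -1.0]]
force: [0.6, -1.1, -0.2]
grip_width: 0.703
```

Emit:
apply_moves:
  targets:
    - [60,0,0,50,0]
    - [60,0,0,100,0]
    - [85,0,-300,115,17]
    - [85,0,-300,115,17]
    - [85,0,-300,115,17]
    - [85,0,-300,115,17]
    - [85,0,-300,115,17]
    - [85,0,-300,115,17]

```text
t: 14.0
ee_pos: [581.1, 44.0, 195.8]
ee_rot: [[-0.959, -0.284, 0.004], [-0.284, 0.959, -0.001], [-0.004, -0.002, -1.0]]
force: [0.6, 0.1, -0.0]
grip_width: 0.991
```

```bash
python3 items.py wrist top
```

```text
14.0 [581.1  44.  195.8] j7 86.0 jaw 106.5 grip 84.6 F [ 0.6  0.1 -0. ]
wrist
1 [200 154] 3026 c [566. -41.] LxW 71 38 long axis 26.7 z5/50/95 [44. 53. 58.] col [ 57. 102. 135.]
2 [307 179] 2680 c [544.  65.] LxW 44 30 long axis -73.4 z5/50/95 [36. 48. 57.] col [133. 145. 139.]
3 [290 260] 2007 c [656.  84.] LxW 70 48 long axis 20.3 z5/50/95 [36. 46. 52.] col [63. 76. 81.]
top
```

```bash
python3 items.py
```

```text
14.1 [582.4  35.5 195.2] j7 86.0 jaw 105.7 grip 84.8 F [ 0.   0.2 -1.1]
```

Emit:
apply_moves:
  targets:
    - [85,-29,32,-30,-1]
    - [85,-29,32,-75,-1]
    - [85,-29,32,-75,-1]
    - [85,-29,32,-75,-1]

```text
t: 14.5
ee_pos: [552.3, 77.5, 119.8]
ee_rot: [[-0.964, -0.267, 0.001], [-0.267, 0.964, -0.0], [-0.001, -0.001, -1.0]]
force: [0.5, -1.1, 1.0]
grip_width: 0.997
```

Emit:
apply_moves:
  targets:
    - [85,1,-9,-30,0]
    - [85,1,-9,-70,0]
    - [85,1,-9,-90,0]
    - [85,1,-9,-99,0]
    - [85,1,-9,-99,0]
    - [85,1,-9,-99,0]

```text
t: 15.1
ee_pos: [554.5, 68.8, 21.4]
ee_rot: [[-0.964, -0.267, 0.003], [-0.267, 0.964, 0.0], [-0.003, -0.001, -1.0]]
force: [0.6, -0.8, 1.2]
grip_width: 0.996
```

Emit:
apply_moves:
  targets:
    - [30,0,0,0,0]
    - [30,0,0,0,0]
    - [30,0,0,0,0]
    - [30,0,0,0,0]
    - [30,0,0,0,0]
    - [30,0,0,0,0]
    - [30,0,0,40,0]
    - [30,0,0,85,0]

```text
t: 15.9
ee_pos: [551.1, 68.3, 103.8]
ee_rot: [[-0.964, -0.267, -0.004], [-0.267, 0.964, 0.0], [0.004, 0.001, -1.0]]
force: [1.5, -0.7, 0.6]
grip_width: 0.506
```

Emit:
apply_moves:
  targets:
    - [30,0,0,50,0]
    - [30,0,0,90,0]
    - [30,26,210,90,-14]
    - [30,26,210,90,-14]
    - [30,26,210,90,-14]
    - [30,26,210,90,-14]
    - [30,26,210,90,-14]
    - [30,26,210,90,-14]

```text
t: 16.7
ee_pos: [576.9, 283.1, 194.0]
ee_rot: [[-0.999, -0.032, -0.001], [-0.032, 0.999, 0.002], [0.001, 0.002, -1.0]]
force: [0.2, -0.5, 0.3]
grip_width: 0.506
```

```bash
python3 items.py top
```

```text
16.7 [576.9 283.1 194. ] j7 49.0 jaw 91.8 grip 43.3 F [ 0.2 -0.5  0.3]
top
1 [246 169] 361 c [657.  84.] LxW 71 48 long axis 20.8 z5/50/95 [35. 45. 53.] col [43. 51. 57.]
2 [292 203] 389 c [566. -40.] LxW 70 38 long axis 25.6 z5/50/95 [46. 53. 60.] col [ 47.  76. 104.]
```

Emit:
apply_moves:
  targets:
    - [30,0,2,-40,0]
    - [30,0,2,-90,0]
    - [30,0,2,-130,0]
    - [30,0,2,-135,0]
    - [51,0,2,-135,0]
    - [51,0,2,-135,0]
    - [51,0,2,-135,0]
    - [51,0,2,-110,0]

```text
t: 17.55
ee_pos: [577.8, 279.6, 83.4]
ee_rot: [[-1.0, -0.026, -0.002], [-0.026, 1.0, -0.002], [0.002, -0.001, -1.0]]
force: [0.1, -0.3, -0.2]
grip_width: 0.597
```

Emit:
apply_moves:
  targets:
    - [51,0,0,50,0]
    - [51,0,0,100,0]
    - [85,-12,-330,115,24]
    - [85,-12,-330,115,24]
    - [85,-12,-330,115,24]
    - [85,-12,-330,115,24]
    - [85,-12,-330,115,24]
    - [85,-12,-330,115,24]

```text
t: 18.35
ee_pos: [568.0, -20.1, 200.1]
ee_rot: [[-0.903, -0.43, 0.003], [-0.43, 0.903, -0.001], [-0.003, -0.002, -1.0]]
force: [1.2, 0.4, -0.4]
grip_width: 0.998
```

Emit:
apply_moves:
  targets:
    - [85,0,0,-40,0]
    - [85,0,0,-40,0]
    - [85,0,0,-40,0]

```text
t: 18.65
ee_pos: [567.8, -17.3, 159.4]
ee_rot: [[-0.902, -0.431, 0.001], [-0.431, 0.902, 0.0], [-0.001, -0.0, -1.0]]
force: [-0.3, 0.0, 0.3]
grip_width: 0.998
```

```bash
python3 items.py wrist
```

```text
18.65 [567.8 -17.3 159.4] j7 100.0 jaw 115.6 grip 85.3 F [-0.3  0.   0.3]
wrist
1 [253 189] 3431 c [566. -41.] LxW 71 38 long axis 26.5 z5/50/95 [49. 54. 58.] col [ 48.  86. 116.]
2 [328 308] 2290 c [656.  82.] LxW 71 46 long axis 19.6 z5/50/95 [35. 45. 52.] col [54. 64. 68.]
```

Emit:
apply_moves:
  targets:
    - [85,-2,-24,-30,1]
    - [85,-2,-24,-75,1]
    - [85,-2,-24,-110,1]
    - [85,-2,-24,-130,1]
    - [85,-2,-24,-137,1]
    - [85,-2,-24,-137,1]
    - [85,-2,-24,-137,1]

```text
t: 19.4
ee_pos: [567.4, -41.4, 22.9]
ee_rot: [[-0.895, -0.447, 0.003], [-0.447, 0.895, -0.0], [-0.003, -0.002, -1.0]]
force: [-0.0, 0.1, 1.1]
grip_width: 0.994
```

Emit:
apply_moves:
  targets:
    - [25,0,0,0,0]
    - [25,0,0,0,0]
    - [25,0,0,0,0]
    - [25,0,0,0,0]
    - [25,0,0,0,0]
    - [25,0,0,0,0]
    - [25,0,0,40,0]
    - [25,0,0,85,0]

```text
t: 20.2
ee_pos: [564.1, -42.3, 105.0]
ee_rot: [[-0.895, -0.446, -0.004], [-0.446, 0.895, 0.001], [0.004, 0.003, -1.0]]
force: [0.8, -0.8, 0.3]
grip_width: 0.432
```

Emit:
apply_moves:
  targets:
    - [25,0,0,50,0]
    - [25,0,0,90,0]
    - [25,12,355,90,-26]
    - [25,12,355,90,-26]
    - [25,12,355,90,-26]
    - [25,12,355,90,-26]
    - [25,12,355,90,-26]
    - [25,12,355,90,-26]

```text
t: 21.0
ee_pos: [575.5, 249.6, 195.6]
ee_rot: [[-1.0, -0.008, -0.0], [-0.008, 1.0, -0.001], [0.0, -0.001, -1.0]]
force: [0.7, -1.0, 0.1]
grip_width: 0.435
```

Emit:
apply_moves:
  targets:
    - [25,0,60,0,0]
    - [25,0,60,0,0]
    - [25,0,60,0,0]
    - [25,0,60,0,0]

```text
t: 21.4
ee_pos: [576.0, 306.9, 195.3]
ee_rot: [[-1.0, -0.008, -0.0], [-0.008, 1.0, -0.001], [0.0, -0.001, -1.0]]
force: [0.6, -0.3, -0.4]
grip_width: 0.439
```

```bash
python3 items.py top; python3 - <<'E'
from h import *
c=cam('wrist'); P=cloud(c); k=(abs(P[...,0]-577)<70)&(P[...,1]>232)&(P[...,1]<412)
b=np.concatenate([c['img'],cv2.cvtColor(np.clip(np.nan_to_num(P[...,2])*2,0,255).astype(np.uint8),cv2.COLOR_GRAY2BGR)],1)
cv2.imwrite('pics/tub.png',cv2.resize(b,(800,300)))
E
```

```text
21.4 [576.  306.9 195.3] j7 45.0 jaw 90.4 grip 37.5 F [ 0.6 -0.3 -0.4]
top
1 [246 169] 362 c [654.  84.] LxW 66 44 long axis 21.1 z5/50/95 [35. 45. 52.] col [44. 52. 58.]
```

View pics/tub.png

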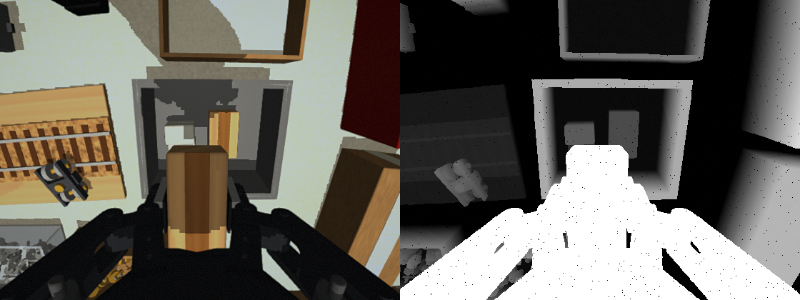

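The tub already holds the foam (182,135) and the first offcut (222,135), and the second offcut is in the grip. The bogie is at (62,183).

Emit:
apply_moves:
  targets:
    - [25,1,10,-40,0]
    - [25,1,10,-90,0]
    - [25,1,10,-120,0]
    - [25,1,10,-122,0]
    - [55,1,10,-122,0]
    - [55,1,10,-122,0]
    - [55,1,10,-122,0]
    - [55,1,10,-100,0]

```text
t: 22.3
ee_pos: [576.1, 317.1, 95.0]
ee_rot: [[-1.0, -0.008, -0.002], [-0.008, 1.0, -0.002], [0.002, -0.002, -1.0]]
force: [0.1, -0.8, -0.6]
grip_width: 0.64
```

Emit:
apply_moves:
  targets:
    - [55,0,0,50,0]
    - [55,0,0,90,0]
    - [85,60,-233,80,20]
    - [85,60,-233,80,20]
    - [85,60,-233,80,20]
    - [85,60,-233,80,20]
    - [85,60,-233,80,20]
    - [85,60,-233,80,20]

```text
t: 23.1
ee_pos: [639.4, 75.5, 176.5]
ee_rot: [[-0.941, -0.339, 0.002], [-0.339, 0.941, -0.004], [-0.001, -0.005, -1.0]]
force: [0.9, 0.4, -0.5]
grip_width: 0.993
```

Emit:
apply_moves:
  targets:
    - [85,0,0,0,0]
    - [85,0,0,0,0]
    - [85,0,0,0,0]

```text
t: 23.4
ee_pos: [636.4, 87.3, 176.7]
ee_rot: [[-0.936, -0.353, 0.001], [-0.353, 0.936, 0.001], [-0.001, 0.0, -1.0]]
force: [0.1, 0.0, 0.6]
grip_width: 0.995
```

```bash
python3 items.py wrist
```

```text
23.4 [636.4  87.3 176.7] j7 84.0 jaw 110.7 grip 85.0 F [0.1 0.  0.6]
wrist
1 [267 212] 2674 c [656.  83.] LxW 68 47 long axis 20.5 z5/50/95 [35. 46. 52.] col [74. 88. 94.]
```

Emit:
apply_moves:
  targets:
    - [85,21,-4,-40,0]
    - [85,21,-4,-85,0]
    - [85,21,-4,-125,0]
    - [85,21,-4,-145,0]
    - [85,21,-4,-153,0]
    - [85,21,-4,-153,0]
    - [85,21,-4,-153,0]

```text
t: 24.15
ee_pos: [658.6, 81.9, 24.5]
ee_rot: [[-0.937, -0.351, 0.002], [-0.351, 0.937, 0.001], [-0.002, -0.0, -1.0]]
force: [0.1, 0.7, -0.1]
grip_width: 0.994
```

Emit:
apply_moves:
  targets:
    - [30,0,0,0,0]
    - [30,0,0,0,0]
    - [30,0,0,0,0]
    - [30,0,0,0,0]
    - [30,0,0,0,0]
    - [30,0,0,0,0]
    - [30,0,0,30,0]
    - [30,0,0,70,0]

```text
t: 24.95
ee_pos: [655.9, 80.3, 91.0]
ee_rot: [[-0.937, -0.35, -0.005], [-0.35, 0.937, -0.001], [0.005, 0.001, -1.0]]
force: [1.0, -0.2, -1.5]
grip_width: 0.496
```

Emit:
apply_moves:
  targets:
    - [30,0,0,50,0]
    - [30,0,0,90,0]
    - [30,-260,266,90,-20]
    - [30,-260,266,90,-20]
    - [30,-260,266,90,-20]
    - [30,-260,266,90,-20]
    - [30,-260,266,90,-20]
    - [30,-260,266,90,-20]

```text
t: 25.75
ee_pos: [446.3, 296.5, 182.9]
ee_rot: [[-1.0, -0.008, 0.001], [-0.008, 1.0, -0.001], [-0.001, -0.001, -1.0]]
force: [0.4, 0.1, -1.3]
grip_width: 0.504
```

Emit:
apply_moves:
  targets:
    - [30,0,0,0,0]
    - [30,0,0,0,0]
    - [30,0,0,0,0]

```text
t: 26.05
ee_pos: [448.7, 294.5, 182.6]
ee_rot: [[-1.0, -0.007, 0.0], [-0.007, 1.0, -0.001], [-0.0, -0.001, -1.0]]
force: [0.5, -0.7, -0.4]
grip_width: 0.505
```

```bash
python3 items.py
```

```text
26.05 [448.7 294.5 182.6] j7 41.0 jaw 90.4 grip 43.1 F [ 0.5 -0.7 -0.4]
```

Emit:
apply_moves:
  targets:
    - [30,-53,53,0,0]
    - [30,-53,53,-10,0]
    - [30,-53,53,-60,0]
    - [30,-53,53,-105,0]
    - [30,-53,53,-140,0]
    - [30,-53,53,-158,0]
    - [30,-53,53,-158,0]

```text
t: 26.75
ee_pos: [394.6, 345.7, 21.7]
ee_rot: [[-1.0, -0.006, -0.005], [-0.006, 1.0, -0.004], [0.005, -0.004, -1.0]]
force: [-0.6, 0.4, 0.0]
grip_width: 0.5
```

Emit:
apply_moves:
  targets:
    - [60,0,0,0,0]
    - [60,0,0,0,0]
    - [60,0,0,0,0]
    - [60,0,0,40,0]
    - [60,0,0,85,0]
    - [60,0,0,130,0]
    - [60,0,0,180,0]
    - [60,0,0,180,0]

```text
t: 27.55
ee_pos: [397.0, 351.8, 212.8]
ee_rot: [[-1.0, -0.009, 0.01], [-0.009, 1.0, 0.007], [-0.01, 0.007, -1.0]]
force: [0.4, 0.6, 0.2]
grip_width: 0.699
```

Emit:
apply_moves:
  targets:
    - [85,34,-270,0,-50]
    - [85,34,-270,0,-50]
    - [85,34,-270,0,-50]
    - [85,34,-270,0,-50]
    - [85,34,-270,0,-50]
    - [85,34,-270,0,-50]
    - [85,34,-270,0,-50]
    - [85,34,-270,0,-50]

```text
t: 28.35
ee_pos: [429.1, 78.8, 205.3]
ee_rot: [[-0.65, 0.76, 0.001], [0.76, 0.65, -0.0], [-0.001, 0.001, -1.0]]
force: [-0.9, 0.6, -0.0]
grip_width: 0.996
```

```bash
python3 items.py top; ls -t pics|head -1; python3 - <<'E'
from h import *
c=cam('top'); P=cloud(c); cv2.imwrite('pics/t2.png',np.clip(cv2.resize(c['img'][130:310,90:470],(800,379),interpolation=cv2.INTER_CUBIC)*1.5,0,255).astype(np.uint8))
k=(abs(P[...,0]-424)<50)&(abs(P[...,1]+37)<100)&(P[...,2]>40)&(P[...,2]<60); r=cv2.minAreaRect(P[k][:,:2].astype(np.float32)); print('wagon',r)
E
```

```text
28.35 [429.1  78.8 205.3] j7 26.0 jaw 40.5 grip 85.0 F [-0.9  0.6 -0. ]
top
top_28.35.png
wagon ((424.8749694824219, -36.91804504394531), (62.91217803955078, 149.2017059326172), 0.9482965469360352)
```

View pics/t2.png

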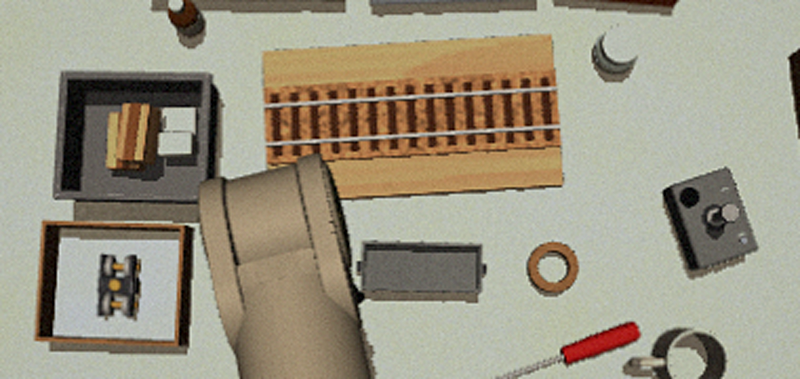

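All scrap is in the tub (130,135 and 178,130), the bogie is in the stock box (118,285), and the board is clear. Next I'll measure the rails from above with the jaws at the final yaw.

Emit:
apply_moves:
  targets:
    - [85,185,-70,0,-36]
    - [85,185,-70,0,-36]
    - [85,185,-70,0,-36]
    - [85,185,-70,0,-36]
    - [85,185,-70,0,-36]
    - [85,185,-70,0,-36]
    - [85,185,-70,0,-36]
    - [85,185,-70,0,-36]

```text
t: 29.25
ee_pos: [613.3, 10.2, 205.7]
ee_rot: [[-0.082, 0.997, 0.001], [0.997, 0.082, 0.0], [-0.0, 0.001, -1.0]]
force: [-0.1, 0.2, 0.3]
grip_width: 1.0
```

```bash
cat > rails.py <<'E'
from h import *
def rails(c,name):
    g=c['img'].astype(float); v,u=np.mgrid[0:420,0:560]
    X=onplane(c,np.c_[u.ravel(),v.ravel()],21).reshape(420,560,3)
    a=np.radians(4.5); d=X-[619,-20,0]; bx=d@[np.cos(a),np.sin(a),0]; by=d@[-np.sin(a),np.cos(a),0]
    mn=g.min(2); sat=g.max(2)-mn
    for s in(-1,1):
        reg=(abs(bx-25*s)<9)&(abs(by)<150)
        k=reg&(sat<0.25*g.max(2))&(mn>np.percentile(mn[reg],60))
        if k.sum()<30: print('none');continue
        p=np.polyfit(by[k],bx[k],1); res=bx[k]-np.polyval(p,by[k]); q=abs(res)<4; p=np.polyfit(by[k][q],bx[k][q],1)
        print(name,s,k.sum(),'bx at by=0',round(p[1],1),'slope deg',round(np.degrees(p[0]),2),'std',res[q].std().round(1),'by',by[k].min().round(),by[k].max().round())
s=sense();print(s['ee_pos'],np.degrees(np.arctan2(s['ee_rot'][1][1],s['ee_rot'][0][1])))
c=cam('wrist'); rails(c,'wrist'); cv2.imwrite('pics/rw.png',c['img'])
d=np.load('top0.npz'); rails({k:d[k] for k in d},'top0')
E
python3 rails.py
```

```text
[613.33277744  10.17292554 205.695234  ] 4.7031317512448565
wrist -1 1089 bx at by=0 -25.5 slope deg -0.06 std 1.5 by -149.0 149.0
wrist 1 1073 bx at by=0 24.4 slope deg -0.1 std 1.5 by -149.0 149.0
top0 -1 243 bx at by=0 -26.0 slope deg 0.06 std 1.7 by -149.0 149.0
top0 1 174 bx at by=0 23.9 slope deg 0.11 std 1.7 by -104.0 149.0
```

Emit:
apply_moves:
  targets:
    - [85,-188,-50,0,-3.7]
    - [85,-188,-50,0,-3.7]
    - [85,-188,-50,-40,-3.7]
    - [85,-188,-50,-80,-3.7]
    - [85,-188,-50,-100,-3.7]
    - [85,-188,-50,-100,-3.7]
    - [85,-188,-50,-100,-3.7]
    - [85,-188,-50,-100,-3.7]

```text
t: 30.1
ee_pos: [428.0, -41.0, 106.7]
ee_rot: [[-0.015, 1.0, 0.004], [1.0, 0.015, -0.0], [-0.001, 0.004, -1.0]]
force: [1.2, 0.4, 0.4]
grip_width: 0.996
```

```bash
python3 items.py; python3 - <<'E'
from h import *
c=cam('wrist'); P=cloud(c)
k=(abs(P[...,0]-424)<50)&(abs(P[...,1]+37)<110)&(P[...,2]>42)&(P[...,2]<56); r=cv2.minAreaRect(P[k][:,:2].astype(np.float32)); print('wagon',r,k.sum())
cv2.imwrite('pics/wg.png',c['img'])
E
```

```text
30.1 [428.  -41.  106.7] j7 -1.0 jaw 0.8 grip 85.0 F [1.2 0.4 0.4]
wagon ((424.4345703125, -37.78974914550781), (150.8357391357422, 63.29050827026367), 89.74736785888672) 3772
```

Emit:
apply_moves:
  targets:
    - [85,-3,3,-40,-0.5]
    - [85,-3,3,-75,-0.5]
    - [85,-3,3,-90,-0.5]
    - [85,-3,3,-90,-0.5]
    - [85,-3,3,-90,-0.5]
    - [85,-3,3,-90,-0.5]

```text
t: 30.75
ee_pos: [424.7, -38.4, 16.4]
ee_rot: [[-0.005, 1.0, 0.003], [1.0, 0.005, -0.0], [-0.0, 0.003, -1.0]]
force: [0.8, -0.1, -0.3]
grip_width: 0.996
```

Emit:
apply_moves:
  targets:
    - [45,0,0,0,0]
    - [45,0,0,0,0]
    - [45,0,0,0,0]
    - [45,0,0,0,0]
    - [45,0,0,0,0]
    - [45,0,0,0,0]
    - [45,0,0,0,0]

```text
t: 31.45
ee_pos: [424.0, -38.7, 16.0]
ee_rot: [[-0.005, 1.0, 0.002], [1.0, 0.005, -0.001], [-0.001, 0.002, -1.0]]
force: [-1.5, 0.3, 7.7]
grip_width: 0.698
```

Emit:
apply_moves:
  targets:
    - [45,0,0,30,0]
    - [45,0,0,70,0]
    - [45,0,0,110,0]
    - [45,0,0,120,0]
    - [45,0,0,120,0]
    - [45,0,0,120,0]

```text
t: 32.05
ee_pos: [422.1, -38.6, 133.6]
ee_rot: [[-0.005, 1.0, -0.002], [1.0, 0.005, -0.0], [-0.0, -0.002, -1.0]]
force: [-0.0, 0.1, -3.4]
grip_width: 0.691
```

```bash
python3 items.py
```

```text
32.05 [422.1 -38.6 133.6] j7 -1.0 jaw 0.3 grip 59.0 F [-0.   0.1 -3.4]
```

Emit:
apply_moves:
  targets:
    - [45,196,14,0,4.2]
    - [45,196,14,0,4.2]
    - [45,196,14,0,4.2]
    - [45,196,14,0,4.2]
    - [45,196,14,0,4.2]
    - [45,196,14,0,4.2]
    - [45,196,14,0,4.2]
    - [45,196,14,0,4.2]

```text
t: 32.85
ee_pos: [617.8, -24.7, 134.6]
ee_rot: [[-0.078, 0.997, -0.001], [0.997, 0.078, -0.001], [-0.001, -0.001, -1.0]]
force: [-0.7, 0.3, -1.4]
grip_width: 0.691
```

Emit:
apply_moves:
  targets:
    - [45,0,0,-30,0]
    - [45,0,0,-60,0]
    - [45,0,0,-70,0]
    - [45,0,0,-70,0]
    - [45,0,0,-70,0]
    - [45,0,0,-70,0]

```text
t: 33.45
ee_pos: [620.1, -24.4, 66.8]
ee_rot: [[-0.078, 0.997, 0.003], [0.997, 0.078, -0.0], [-0.0, 0.003, -1.0]]
force: [0.4, -0.7, -1.2]
grip_width: 0.696
```

```bash
python3 items.py; python3 - <<'E'
from h import *
c=cam('wrist'); P=cloud(c); a=np.radians(4.55)
d=P-[618.4,-20,0]; bx=d@[np.cos(a),np.sin(a),0]; by=d@[-np.sin(a),np.cos(a),0]; z=P[...,2]
k=(abs(bx)<45)&(abs(by)<120)&(z>70)&(z<110)
for zl in range(70,112,5): print(zl,(k&(z>=zl)&(z<zl+5)).sum(),end=' ')
q=np.c_[bx[k],by[k]].astype(np.float32); print(cv2.minAreaRect(q))
for y0 in range(-90,90,20):
    kk=k&(abs(by-y0)<10)&(z>88)
    if kk.sum()>20: print(y0,kk.sum(),np.round(np.percentile(bx[kk],[1,99]),1),np.round(np.percentile(z[kk],[50,95]),1))
b=cam('side')['img']; cv2.imwrite('pics/hov.png',np.clip(np.hstack([c['img'][:,:],cv2.resize(b[150:310,200:400],(525,420))])*1.3,0,255).astype(np.uint8)[:, :][::1,::1]); i=cv2.imread('pics/hov.png'); cv2.imwrite('pics/hov.png',cv2.resize(i,(800,310)))
E
```

```text
33.45 [620.1 -24.4  66.8] j7 -9.0 jaw 4.5 grip 59.4 F [ 0.4 -0.7 -1.2]
70 22219 75 1895 80 1054 85 1187 90 1313 95 5250 100 2917 105 705 110 0 ((0.6599674224853516, 7.7126007080078125), (84.9961929321289, 139.64625549316406), 10.273151397705078)
-50 24 [-24.4  27.8] [90.7 95.4]
-30 822 [-28.   31.4] [ 99.4 100.5]
-10 1468 [-28.9  32.7] [ 99.9 109.3]
10 2555 [-40.4  44.3] [ 99.7 109.2]
30 1538 [-28.8  33.2] [ 99.4 100.7]
50 1783 [-28.5  33.4] [ 99.4 100.7]
70 2492 [-27.1  32.3] [ 99.7 100.8]
```

View pics/hov.png

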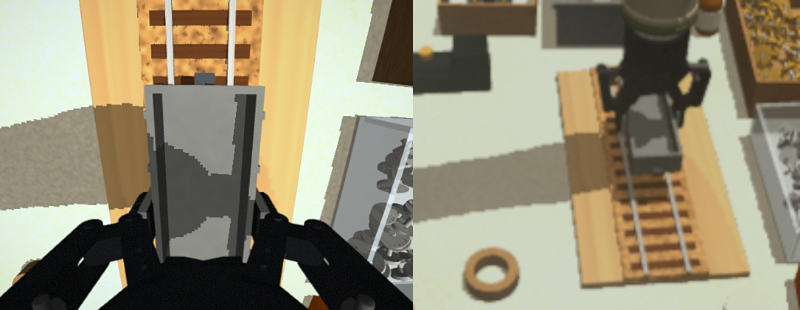

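The wagon is held upright and in line with the rails, about 2 mm off centre in the measurement. I'll correct that, lower and release.

Emit:
apply_moves:
  targets:
    - [45,-2,0,0,0.4]
    - [45,-2,0,-10,0.4]
    - [45,-2,0,-18,0.4]
    - [45,-2,0,-24,0.4]
    - [45,-2,0,-28,0.4]
    - [45,-2,0,-30,0.4]
    - [45,-2,0,-30,0.4]
    - [45,-2,0,-30,0.4]

```text
t: 34.35
ee_pos: [616.3, -24.5, 36.9]
ee_rot: [[-0.085, 0.996, -0.001], [0.996, 0.085, -0.001], [-0.001, -0.001, -1.0]]
force: [-13.2, -1.2, 21.8]
grip_width: 0.69
```

```bash
python3 items.py
```

```text
34.35 [616.3 -24.5  36.9] j7 -9.0 jaw 4.9 grip 58.9 F [-13.2  -1.2  21.8]
```

Emit:
apply_moves:
  targets:
    - [45,0,0,2,0]
    - [45,0,0,4,0]
    - [45,0,0,4,0]
    - [45,0,0,4,0]

```text
t: 34.75
ee_pos: [616.9, -24.4, 38.3]
ee_rot: [[-0.085, 0.996, -0.0], [0.996, 0.085, 0.0], [0.0, -0.0, -1.0]]
force: [-0.1, 0.2, -3.3]
grip_width: 0.691
```

```bash
python3 items.py; python3 - <<'E'
from h import *
c=cam('wrist'); P=cloud(c); a=np.radians(4.55)
d=P-[618.4,-20,0]; bx=d@[np.cos(a),np.sin(a),0]; by=d@[-np.sin(a),np.cos(a),0]; z=P[...,2]
k=(abs(bx)<45)&(abs(by)<120)&(z>60)&(z<80)
for y0 in range(-90,90,20):
    kk=k&(abs(by-y0)<10)
    if kk.sum()>20: print(y0,kk.sum(),np.round(np.percentile(bx[kk],[1,99]),1),np.round(np.median(z[kk&(bx<-15)]),1),np.round(np.median(z[kk&(bx>15)]),1))
E
```

```text
34.75 [616.9 -24.4  38.3] j7 -9.0 jaw 4.9 grip 59.0 F [-0.1  0.2 -3.3]
-30 810 [-31.   28.5] 70.9 70.8
-10 1302 [-31.   28.8] 71.4 71.1
10 2304 [-43.6  41.2] 71.1 71.0
30 1501 [-32.3  29.9] 71.0 70.8
50 1746 [-32.2  29.9] 70.9 70.8
70 2513 [-30.8  28.6] 71.1 71.1
```

Emit:
apply_moves:
  targets:
    - [45,1.5,0,0,-0.3]
    - [45,1.5,0,-1,-0.3]
    - [45,1.5,0,-2,-0.3]
    - [45,1.5,0,-2,-0.3]
    - [45,1.5,0,-2,-0.3]

```text
t: 35.3
ee_pos: [618.6, -24.4, 37.1]
ee_rot: [[-0.08, 0.997, 0.0], [0.997, 0.08, -0.0], [-0.0, 0.0, -1.0]]
force: [-1.2, 0.8, 3.6]
grip_width: 0.691
```

Emit:
apply_moves:
  targets:
    - [66,0,0,0,0]
    - [72,0,0,0,0]
    - [80,0,0,0,0]
    - [85,0,0,0,0]
    - [85,0,0,5,0]
    - [85,0,0,35,0]
    - [85,0,0,80,0]
    - [85,0,0,130,0]

```text
t: 36.1
ee_pos: [617.5, -24.4, 167.4]
ee_rot: [[-0.08, 0.997, -0.003], [0.997, 0.08, 0.0], [0.001, -0.003, -1.0]]
force: [0.2, 0.8, 1.0]
grip_width: 0.991
```

```bash
python3 items.py; python3 - <<'E'
from h import *
c=cam('wrist'); P=cloud(c); a=np.radians(4.55)
d=P-[618.4,-20,0]; bx=d@[np.cos(a),np.sin(a),0]; by=d@[-np.sin(a),np.cos(a),0]; z=P[...,2]
k=(abs(bx)<45)&(abs(by)<120)&(z>62)&(z<80)
print(cv2.minAreaRect(np.c_[bx[k],by[k]].astype(np.float32)))
for y0 in range(-90,90,20):
    kk=k&(abs(by-y0)<10)
    if kk.sum()>20: print(y0,kk.sum(),np.round(np.percentile(bx[kk],[1,99]),1),np.round(np.median(z[kk&(bx<-15)]),1),np.round(np.median(z[kk&(bx>15)]),1))
E
```

```text
36.1 [617.5 -24.4 167.4] j7 -6.0 jaw 4.6 grip 84.6 F [0.2 0.8 1. ]
((0.45140647888183594, -3.6342849731445312), (150.963134765625, 63.15911102294922), 89.34590911865234)
-70 634 [-30.8  30.6] 69.8 69.8
-50 206 [-29.9  30. ] 70.1 70.1
-30 250 [-31.   31.3] 69.9 70.1
-10 260 [-30.8  31.8] 69.9 69.9
10 249 [-29.2  30.5] 70.1 70.0
30 300 [-30.2  31.6] 70.1 70.0
50 303 [-29.6  32.1] 70.1 70.0
70 512 [-28.5  30.9] 70.0 70.1
```

Emit:
apply_moves:
  targets:
    - [85,0,0,40,0]
    - [85,-80,230,90,0]
    - [85,-80,230,90,0]
    - [85,-80,230,90,0]
    - [85,-80,230,90,0]
    - [85,-80,230,90,0]
    - [85,-80,230,90,0]
    - [85,-80,230,90,0]

```text
t: 36.95
ee_pos: [537.9, 207.3, 257.5]
ee_rot: [[-0.084, 0.997, 0.001], [0.997, 0.084, 0.0], [0.0, 0.001, -1.0]]
force: [-0.3, -0.6, 0.5]
grip_width: 0.996
```

```bash
python3 - <<'E'
from h import *
s=sense(); print(s['t'],s['ee_pos'],s['force'])
c=cam('top'); a=c['img'][60:340,90:470]; b=cam('side')['img'][110:400,160:400]
P=cloud(c); an=np.radians(18.9); d=P-[491,-402,0]; lx=d@[np.cos(an),np.sin(an),0]; ly=d@[-np.sin(an),np.cos(an),0]
k=(P[...,2]>112)&(abs(lx)<50)&(abs(ly)<40); print('toggle lx,ly,z',lx[k].mean(),ly[k].mean(),np.median(P[...,2][k]),k.sum())
cv2.imwrite('pics/fin.png',np.clip(np.hstack([cv2.resize(a,(470,346)),cv2.resize(b,(330,346))])*1.5,0,255).astype(np.uint8))
E
```

```text
36.95 [537.87467623 207.30171453 257.46703677] [-0.25084629 -0.60826337  0.53377551]
toggle lx,ly,z -0.16148039524907465 2.177226842959281 122.81640788649861 69
```

View pics/fin.png

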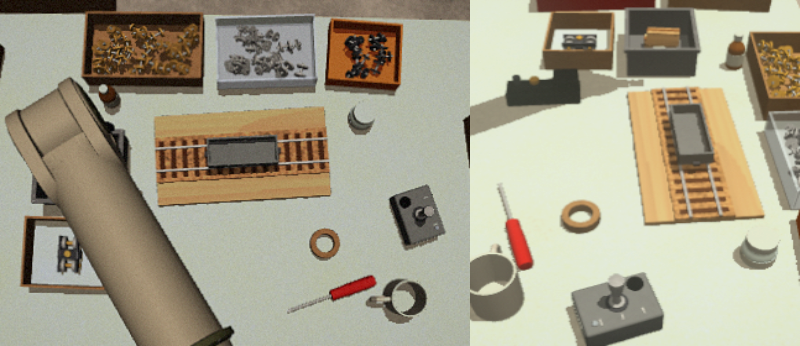

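The wagon stands on both rails (243,152), the board is clear, and the toggle is upright with its tip 0 mm off along the swing. The boxes are filled and the other things look undisturbed.

```bash
python3 -c "
from h import *
print(finish_job())"
```

```text
the job is handed in; nothing more can be done
None
```

The job is done and handed in at about 37 s. Everything was done in the order asked, and `finish_job` gave no verdict.

- **Toggle:** It is at off. In the last check its tip stood 0 mm from upright along the swing. The fingers closed on it from both sides, so it was guarded against reverse. The first two closings did not move it. It gave way only at roughly 30 N on the wrist, well above the 5 N stated, though below the limits.
- **Track board:** This start had three pieces of scrap and one bogie. Both offcuts and the foam corner are in the waste tub, and the bogie is in the stock box. Before the wagon went on, the board was clear except for a corner hidden by the arm; the final picture shows it empty but for the wagon.
- **Wagon:** It stands upright on both rails, with its top level at 70 mm as it should be. It is centred to about 0.5 mm and within about 1° of the rail direction. The first lowering pressed it on the rails with about 22 N up and 13 N sideways. I lifted it slightly, re-centred it and released it softly.
- **Other things on the table:** They look unmoved in the last picture, judged by eye rather than measured. In that picture the arm hides most of the tub from above, but the side view shows the scrap inside it.

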